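# Lock the tube mixer's rotor with its bayonet pin

## Robot

A 6-joint arm with a two-finger parallel gripper is mounted at the origin on a cart in front of the work surface, level with it; the furniture and walls round the work are solid. World frame = base frame: x ahead of the robot, y to its left, z up, the work surface at z = 0. Lengths are in mm, angles in rad, forces in N, time in s.
With the tool pointing down it reaches from about 425 to 950 mm from the base axis. Payload 3.5 kg.
Tool frame: the origin (TCP) lies midway between the tips of the shut fingers; the grasp point (between the pads) lies 19 mm behind it (ctrl.grasp_offset is the distance from the TCP to the grasp point, in mm); z points along the fingers, y is the line along which they close (so a half turn about z gives the same grasp; the last joint's range is limited). The gripper opens to 85 mm and grips with 20 to 120 N. Pads are 22 mm wide; open, the fingers measure 114 mm over their backs; the gripper's body (76 mm by 85 mm) begins 54 mm behind the grasp point. The pads swing forward as they close: fully open they stand 13 mm farther back than shut.
Start: joints at [-1.312, 0.286, 1.577, -0, 1.279, -0.15], TCP at [268.339, -619.355, 231.325] pointing down, gripper open.
Joint ranges: [-2.77, 2.77], [-0.9, 2.22], [0.21, 2.48], [-1.53, 4.67], [0.24, 2.81], [-2.84, 2.84]. Speed limits (rad/s): [2.79, 2.79, 3.14, 3.14, 3.14, 3.14].

## Interface

Orientations are given as a rotation vector (axis times angle).
In Python, from rig import ctrl gives the robot as it stands.
- The arm moves only by the shell command python3 -m pendant 'ROWS' [FORCE]. ROWS is a JSON object of lists of equal length, an entry for each row: "dp": the shift along the tool's x, y, z in m, a list of three; "yaw": the turn about the tool's z in degrees; "jaw": the opening, from 0 (shut) to 1 (fully open). In form: {"dp": [[tx, ty, tz], ...], "yaw": [yaw, ...], "jaw": [jaw, ...]}. A call has exactly 8 rows; each row shifts and turns the commanded pose from where the row before left it, along the tool's axes as they then stand; what a row does not reach is not made up. A row lasts 1/10 s, in which the tool goes at most 50 mm and 8.59 degrees, less where a joint would pass 70% of its speed; a pose out of reach is approached as far as the arm can. A call with a gripper value outside its range is refused whole. The fingers move at their own pace and stop on an object; FORCE is the grip in N (left out, the last holds). Time passes only in rows, so rows that do not move let the fingers close, or fill a call up. It gives the time, the measured TCP pose, the force, the opening and the grip force at its end, in the units of the state.
- ctrl.get_state(): the state, without advancing time (a new reading comes with each control period).
- ctrl.get_image(name): name is "scene" or "top" or "wrist"; returns a dict with "image" (480x640x3 uint8, red, green, blue), "fx", "fy", "cx", "cy" (pixels), "R" (3x3) and "t" (3): a world point X has camera coordinates R X + t. Camera axes: x right, y down, z forward; pixel columns grow to the right and rows downward; lengths in mm; the calibration is good to about 2 mm. A picture is of the moment at which its call begins. There is no depth.
- ctrl.job_done(): hands the job in; it is judged then, once.
The state is a dict: "time": time; "q": joint angles; "qd": joint speeds; "joint_torque": joint torques, N m; "ee_pos": TCP position; "ee_rot": TCP orientation; "contact_force": force on the tool from outside, world axes, zero at the start; "moment": the same for the moment, N m; "gripper_width": finger opening in mm; "grasp_force": force on a finger pad.
Only numpy, scipy, OpenCV 4.12 (cv2) and the standard library are available. Lean on these libraries where they do the work, as an engineer would, in place of code of your own. Each camera call takes 0.05 s, during which the arm holds its last target. There are 200 camera calls.

## Task

Lock the rotor of the small tilted tube mixer for loading: turn the blue rotor by its black knob until the hole in its lobe stands under the hole in the aluminium bracket, then take the red-handled pin from its stand and push it through bracket and rotor until its collar sits flush on the bracket. Then twist it a quarter turn clockwise (seen looking down on its handle) until its two lugs stop fully under the bracket's ears, let go, and leave the other things on the bench where they stand.

Things in the scene. Friction and masses are not known exactly. Their poses are not given: they have to be found in the camera images.
- mixer: tube mixer: white wedge housing fixed to the bench, about 110 mm high, with a grey deck, 184 x 168 mm, sloping up away from the robot, 25 degrees from level. Origin: centre of its underside on the bench; x leads to its high side, z up. The rotor's axle stands square on the deck and crosses the deck's surface 65 mm above this origin
- bracket: aluminium plate 59 x 56 x 6 mm fixed over the deck's high side; the rotor's lobe swings under it. Origin: centre of its 12 mm hole, on its upper face. z: the hole's axis, out of the deck, 25 degrees from vertical, leaning down the slope; x up the slope, y across. The rotor's axle runs along this z through x = -62 mm, y = 0
- ear (a point): top of the dark bayonet ear at +y of the bracket's hole; a second one stands at -y. Ears: 12 mm high, 18 mm long in x, 4 mm roof starting 8 mm over the plate, 12 to 22 mm from the hole's centre. The pin enters with its lugs along the bracket's x (either way round), then turns clockwise from above (negative about z) until end walls stop the lugs, along y, under the roofs. Axes as the bracket's
- deck_hole (a point): mouth of the 13 mm hole in the grey deck, 16 mm deep, 20 mm below the bracket's origin on the same axis. Below the bracket's upper face come: plate 6 mm, gap 3 mm, rotor lobe 8 mm, gap 3 mm, deck. Axes as the bracket's
- rotor (a joint): angle of the blue rotor about its axle, positive anticlockwise seen from above the deck; 0 when its hole stands exactly in line with the bracket's hole; stops at -1.2 and 1.2. It stays where it is left (friction 0.08 N m) and starts 0.35 to 1.0 away, on the positive side
- rotor_knob (a point): centre of the flat top of the rotor's black round knob: 16 mm diameter, 42 mm tall, square to the deck, top 56 mm over the deck, 60 mm from the axle, opposite the lobe with the hole. z points along the knob out of the deck, x to the axle. In line, the top stands in the bracket's frame at x -122, y 0, z +36 mm. Two yellow-capped vials fixed on the rotor stand about 32 mm over the deck
- rotor_hole (a point): centre of the 14 mm hole in the rotor's lobe, on its upper face, 62 mm from the axle; in line it lies 9 mm below the bracket's origin along the hole. A thin red line on the lobe points at a red line on the bracket's edge when they are in line
- lock_pin: loose pin, about 60 g: steel shaft 10 mm diameter, 34 mm long, last 9 mm tapered to 4 mm; collar 20 mm diameter, 5 mm thick, with two lugs, 8 mm wide, 36 mm over both; neck; flat red handle 32 mm wide (x), 12 mm thick (y), 14 to 46 mm above the origin. Origin: on the axis at the collar's underside; z to the handle, x along lugs and handle. Starts upright in its stand, collar on its top
- pin_stand: white stand, fixed to the bench, 56 x 56 mm, 46 mm high, on a 72 mm foot, with a 13 mm hole, 42 mm deep, in which the pin stands. Origin: centre of the underside. It may stand to the left or the right of the mixer
- beaker: pale grey beaker, 65 mm wide, 80 mm tall, loose, to be left alone; stands on the mixer's other side. Origin: centre of its underside
- marker: red and white marker pen, 135 mm long, lying on the bench in front of the mixer, to be left alone. Origin: underside of its middle
- cassette: dark grey tube cassette, 31 x 92 mm, 122 mm tall, on the left, to be left alone. Origin: centre of its underside
- forceps: steel forceps, 134 mm long, 9 mm high, lying to the right of the mixer, to be left alone. Origin: underside of its middle

How it is judged (in metres and radians):
On the way, in this order (a step that is already met when the one before it is completed fails the run):
1. the rotor's hole is turned into line with the bracket's hole (value of joint rotor between -0.06 and 0.06 rad), for 0.1 s.
2. the pin is pushed through bracket and rotor until its collar sits on the bracket (z of lock_pin in the frame of bracket between -0.003 and 0.003 m and distance between lock_pin and bracket below 0.004 m and angle between the z axis of lock_pin and the z axis of bracket, either way round below 0.12 rad), for 0.1 s.
At the end, for the whole second after the job is handed in: The pin stands through bracket, rotor and deck with its collar on the bracket (its origin within 4 mm of the bracket's, its axis within 0.12 rad of the hole's), its lugs are under the ears (within 0.3 rad of the bracket's y axis), the rotor is in line (within 0.06 rad), and the pin is at rest (all of step 1 and distance between lock_pin and bracket below 0.004 m and angle between the z axis of lock_pin and the z axis of bracket, either way round below 0.12 rad and angle between the x axis of lock_pin and the y axis of bracket, either way round below 0.3 rad and linear speed of lock_pin below 0.01 m/s); the robot touches nothing.
It fails at once if the beaker, marker, cassette or forceps is moved more than 30 mm (distance of any of beaker, marker, cassette, forceps from where it was at the start of the episode above 0.03 m).
It also fails if it takes over 64 s, if anything falls off the work surface, if the arm or the gripper's body presses on something with over 40 N, if the wrist force passes 120 N, or if a joint passes its speed limit or range.

## Working session

There is one attempt and no reset: what is moved stays moved. The work goes in short steps, Python scripts to look and compute and a shell command to move; the robot and the scene stay as the last step left them, time stands still between calls to the robot, and variables do not carry over. Pictures are saved under pics/ and viewed, at most 10 in all, crops included, and the job is handed in when it is done.

```bash
mkdir -p pics; ls; python3 - <<'E'
from rig import ctrl
import cv2,numpy as np
ims=[]
for n in ["scene","top","wrist"]:
    d=ctrl.get_image(n); cv2.imwrite(f"pics/{n}0.png",d["image"][:,:,::-1]); 
    print(n,d["fx"],d["fy"],d["cx"],d["cy"],np.round(d["R"],4).tolist(),np.round(d["t"],1))
s=ctrl.get_state();print({k:np.round(v,3) for k,v in s.items()},ctrl.grasp_offset)
E
```

```text
pics
scene 435.84850618637034 435.84850618637034 324.825510502851 235.6566282882127 [[0.7462, -0.6655, -0.0152], [-0.2883, -0.3025, -0.9085], [0.6001, 0.6823, -0.4176]] [-382.8  273.2  609.3]
top 598.0913784930709 598.0913784930709 320.5241378271715 243.13567529114945 [[-0.0062, -1.0, 0.0006], [-0.999, 0.0061, -0.0438], [0.0438, -0.0009, -0.999]] [  38.4  535.7 1435.4]
wrist 389.97782996847565 389.97782996847565 317.4255164871305 240.2214761095387 [[0.3981, -0.9173, -0.003], [-0.8807, -0.3831, 0.2786], [-0.2567, -0.1083, -0.9604]] [-673.1  -36.5  380.3]
{'time': np.float64(0.15), 'q': array([-1.312,  0.287,  1.578, -0.   ,  1.279, -0.15 ]), 'qd': array([ 0.001, -0.002, -0.004,  0.   , -0.001,  0.001]), 'joint_torque': array([ 1.0000e-03, -4.0660e+01, -2.9314e+01, -0.0000e+00,  4.0000e-03,
       -0.0000e+00]), 'ee_pos': array([ 268.182, -618.876,  230.246]), 'ee_rot': array([-3.074, -0.637,  0.   ]), 'contact_force': array([ 0.12 ,  0.015, -1.254]), 'moment': array([ 0.019,  0.027, -0.015]), 'grasp_force': np.float64(0.0), 'gripper_width': np.float64(85.443)} 18.700000000000003
```

View pics/scene0.png

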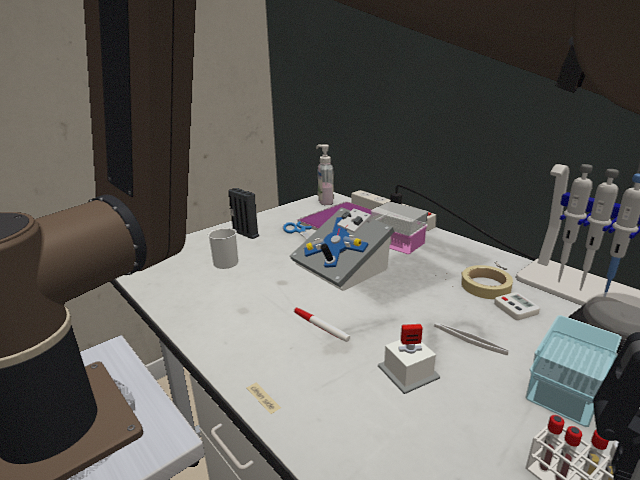

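View pics/top0.png

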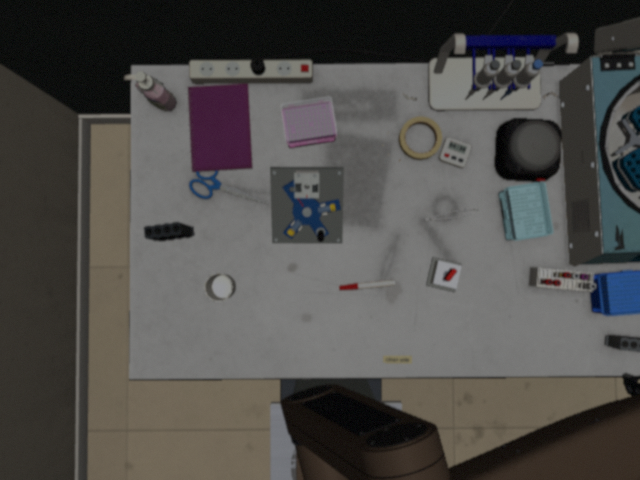

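The scene view shows the pin handle at (411,334), the knob at (327,254) and the bracket near (352,218). In the top view they are at (450,274), (320,236) and (306,184). The knob is on the −y side of the axle and the stand is to the right of the mixer.

```bash
cat > h.py <<'E'
from rig import ctrl
import cv2,numpy as np
from scipy.spatial.transform import Rotation as Ro
def cam(n,save=None):
    d=ctrl.get_image(n)
    K=np.array([[d["fx"],0,d["cx"]],[0,d["fy"],d["cy"]],[0,0,1]])
    d["K"]=K; d["R"]=np.array(d["R"]); d["t"]=np.array(d["t"]); d["P"]=K@np.c_[d["R"],d["t"]]
    d["C"]=-d["R"].T@d["t"]
    if save: cv2.imwrite(f"pics/{save}.png",d["image"][:,:,::-1]); np.savez(f"pics/{save}.npz",**d)
    return d
def tri(a,pa,b,pb):
    X=cv2.triangulatePoints(a["P"],b["P"],np.float64(pa).reshape(2,1),np.float64(pb).reshape(2,1))
    return (X[:3]/X[3]).ravel()
def ray(d,p):
    v=d["R"].T@np.linalg.inv(d["K"])@np.array([*p,1.]); return v/np.linalg.norm(v)
def onplane(d,p,n,X0):   # ray onto plane through X0 with normal n
    v=ray(d,p); return d["C"]+v*(np.dot(n,np.array(X0)-d["C"])/np.dot(n,v))
def proj(d,X): 
    x=d["P"]@np.r_[X,1]; return x[:2]/x[2]
def toolR(): return Ro.from_rotvec(ctrl.get_state()["ee_rot"]).as_matrix()
def go(X,ydir=None):  # tool-frame shift (m) to TCP target X; yaw (deg) to bring tool y to world azimuth ydir (deg, mod 180)
    s=ctrl.get_state(); R=toolR(); d=R.T@(np.array(X)-s["ee_pos"])/1000
    print("dp",np.round(d,4),"rows>=",np.linalg.norm(d)/.05)
    if ydir is not None:
        a=np.degrees(np.arctan2(R[1,1],R[0,1])); e=-(ydir-a); e=(e+90)%180-90
        print("tool y az",a.round(2),"yaw",round(e,2),"or",round(e-180*np.sign(e),2),"q6",s["q"][5])
        # dp if the yaw is done first
        Rn=R@Ro.from_euler('z',e,degrees=True).as_matrix(); print("dp after yaw",np.round(Rn.T@(np.array(X)-s["ee_pos"])/1000,4))
E
python3 - <<'E'
from h import *
a=cam("scene","s1");b=cam("top","t1");w=cam("wrist")
for n,p,q in [("handle",(411,334),(450,274)),("knob",(325,246),(320,236)),("bracket",(352,218),(306,184))]:
    X=tri(a,p,b,q);print(n,X.round(),proj(a,X)-p,proj(b,X)-q)
R=toolR();s=ctrl.get_state()
print("tool",R.round(3).tolist());print("cam in tool",(R.T@(w["C"]-s["ee_pos"])).round(1),"axes",(R.T@w["R"].T).round(3).tolist())
go([560,60,330],90)
# handle azimuth in top
hsv=cv2.cvtColor(b["image"],cv2.COLOR_RGB2HSV)
m=((hsv[...,0]<8)|(hsv[...,0]>172))&(hsv[...,1]>120)&(hsv[...,2]>60)
m=m.astype(np.uint8);m[:, :430]=0;m[:,470:]=0;m[:255]=0;m[295:]=0
print(m.sum(),cv2.minAreaRect(cv2.findNonZero(m)))
E
```

```text
handle [ 460. -263.   75.] [ 0.54878303 -0.06017658] [-0.14553059  0.13333346]
knob [549.  36.  90.] [ 0.2872615  -0.01853312] [-0.09067259  0.10881926]
bracket [664.  68. 112.] [ 1.31160289 -0.11130524] [-0.48506844  0.52121945]
tool [[0.918, 0.398, -0.0], [0.398, -0.918, 0.001], [0.0, -0.001, -1.0]]
cam in tool [  71.3   -0.6 -143.1] axes [[0.001, -0.96, -0.279], [1.0, 0.001, -0.001], [0.001, -0.279, 0.96]]
dp [ 0.5377 -0.5073 -0.0987] rows>= 14.915273296387861
tool y az -66.58 yaw 23.42 or -156.58 q6 -0.15000468151924667
dp after yaw [ 0.2917 -0.6792 -0.0987]
59 ((450.1951599121094, 274.256103515625), (4.685213088989258, 12.65007495880127), 38.65980911254883)
```

```bash
python3 -m pendant '{"dp":[[0.037,-0.033,-0.004],[0.037,-0.033,-0.004],[0.037,-0.033,-0.004],[0.037,-0.033,-0.004],[0.037,-0.033,-0.004],[0.037,-0.033,-0.004],[0.037,-0.033,-0.004],[0.037,-0.033,-0.004]],"yaw":[0,0,0,0,0,0,0,0],"jaw":[0.5,0.5,0.5,0.5,0.5,0.5,0.5,0.5]}'
python3 -m pendant '{"dp":[[0.037,-0.033,0],[0.037,-0.033,0],[0.037,-0.033,0],[0.037,-0.033,0],[0.037,-0.033,0],[0,0,0],[0,0,0],[0,0,0]],"yaw":[0,0,0,0,0,7.8,7.8,7.8],"jaw":[0.5,0.5,0.5,0.5,0.5,0.5,0.5,0.5]}'
python3 -c "
from h import *
go([580,55,260],-90)"
```

```text
time: 1.1
ee_pos: [435.4, -257.6, 263.7]
ee_rot: [3.076, 0.637, 0.001]
contact_force: [0.9, -0.0, 0.5]
gripper_width: 42.7
grasp_force: 0.0
time: 1.9
ee_pos: [539.3, -33.7, 263.3]
ee_rot: [3.142, -0.006, -0.0]
contact_force: [1.3, 0.3, -0.4]
gripper_width: 42.5
grasp_force: 0.0
dp [ 0.0404 -0.0888  0.0033] rows>= 1.9525017970834442
tool y az -90.2 yaw -0.2 or 179.8 q6 1.3242277426345732
dp after yaw [ 0.0407 -0.0887  0.0033]
```

```bash
python3 -m pendant '{"dp":[[0.0135,-0.03,0],[0.0135,-0.03,0],[0.0135,-0.03,0],[0,0,0],[0,0,0],[0,0,0],[0,0,0],[0,0,0]],"yaw":[0,0,0,0,0,0,0,0],"jaw":[0.5,0.5,0.5,0.5,0.5,0.5,0.5,0.5]}'
python3 -c "
from h import *
cam('wrist','w1')"
```

```text
time: 2.7
ee_pos: [579.5, 54.6, 263.4]
ee_rot: [3.141, -0.002, 0.0]
contact_force: [0.1, 0.9, 0.6]
gripper_width: 42.7
grasp_force: 0.0
```

View pics/w1.png

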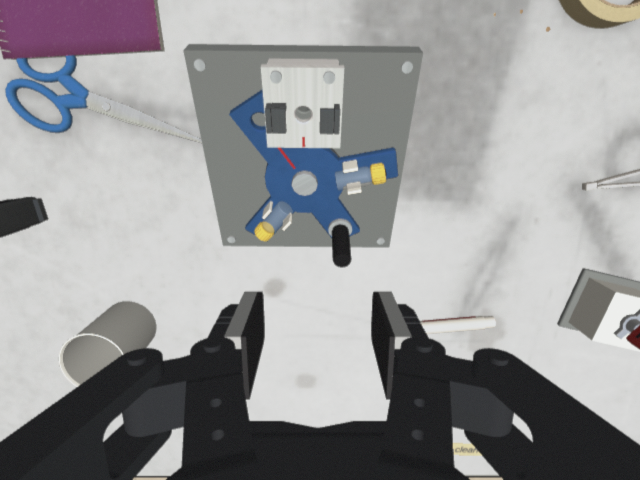

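The wrist view shows the bracket hole near (304,113), the ears at (276,118) and (330,118), the axle at (305,183) and the knob top near (342,258). The rotor has turned about +0.6, with its red line left of the bracket's. I take a second wrist view on the way to the knob.

```bash
python3 -m pendant '{"dp":[[-0.0275,0,0],[-0.0275,0,0],[0,0,0],[0,0,0],[0,0,0],[0,0,0],[0,0,0],[0,0,0]],"yaw":[0,0,0,0,0,0,0,0],"jaw":[0.5,0.5,0.5,0.5,0.5,0.5,0.5,0.5]}'
python3 - <<'E'
from h import *
cam('wrist','w2')
a=np.load('pics/w1.npz');b=np.load('pics/w2.npz')
A=cv2.resize(a["image"][60:275,220:420],None,fx=2,fy=2,interpolation=cv2.INTER_CUBIC)
B=cv2.resize(b["image"][0:215,220:420],None,fx=2,fy=2,interpolation=cv2.INTER_CUBIC)
cv2.imwrite("pics/pair.png",np.hstack([A,B])[:,:,::-1])
E
```

```text
time: 3.55
ee_pos: [525.0, 55.4, 263.2]
ee_rot: [-3.142, -0.0, 0.0]
contact_force: [-1.6, -0.2, 0.6]
gripper_width: 42.6
grasp_force: 0.0
```

View pics/pair.png

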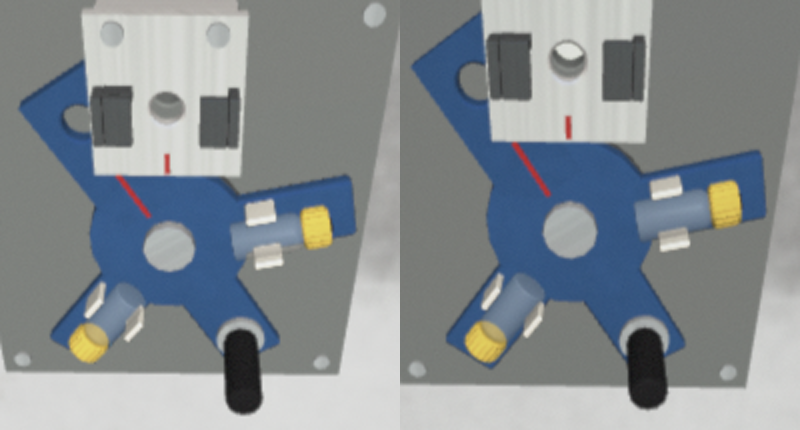

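The crops show the bracket hole at (303.5,113.5) in w1 and (304,30) in w2. The knob top is at (342,258) and (344,195).

```bash
python3 - <<'E'
from h import *
a=dict(np.load('pics/w1.npz'));b=dict(np.load('pics/w2.npz'));t=dict(np.load('pics/t1.npz'));s=dict(np.load('pics/s1.npz'))
P={}
for n,p,q in [("hole",(303.5,113.5),(304,30)),("knob",(342,258),(344,195)),("plateL",(267,148.5),(265,70.5)),("plateR",(340,148.5),(342.5,71)),("axle",(304.5,183),(305,115))]:
    X=tri(a,p,b,q);P[n]=X;print(n,X.round(1),"resid",(proj(a,X)-p).round(1),"top px",proj(t,X).round(1),"scene",proj(s,X).round(1))
c,si=np.cos(np.radians(25)),np.sin(np.radians(25))
for ref in ("hole",):
    H=P[ref];ex=np.array([c,0,si]);ez=np.array([-si,0,c])
    k0=H-122*ex+36*ez
    print("knob in-line",k0)
    v=P["knob"]-H; print("knob in bracket frame",v@ex,v[1],v@ez, "theta",np.arctan2(-(v[1]),-(v@ex+62)))
# knob via plane at z=36 over bracket, single rays
    for d,p in ((a,(342,258)),(b,(344,195))): 
        X=onplane(d,p,ez,H+36*ez); v=X-H;print(X.round(1),v@ex,v[1],np.hypot(v@ex+62,v[1]))
E
```

```text
hole [659.8  65.6 109. ] resid [-0.1 -0. ] top px [306.7 186.7] scene [352.7 220.1]
knob [542.4  34.5  89.5] resid [-0.1 -0. ] top px [320.8 238.8] scene [323.7 247.5]
plateL [634.8  93.9 103.8] resid [-0.2  0. ] top px [294.4 198.1] scene [336.4 221.7]
plateR [634.7  38.3 102.2] resid [-0. -0.] top px [318.9 198.1] scene [353.4 229.3]
axle [605.1  66.4  77.8] resid [0. 0.] top px [306.8 212.1] scene [335.2 239.2]
knob in-line [534.02195695  65.64357539  90.10315638]
knob in bracket frame -114.63662305608793 -31.123227707839554 31.94971768929656 theta 0.5339865147533487
[544.2  34.8  94.9] -110.75357037328115 -30.853580849376613 57.69622236655964
[543.2  34.9  94.4] -111.83854630482524 -30.711620154232968 58.54130430965899
```

```bash
python3 -m pendant '{"dp":[[0.0046,0.0041,0.039],[0.0046,0.0041,0.039],[0.0046,0.0041,0.039],[0.0046,0.0041,0.039],[0.0046,0.0041,0.039],[0,0,0],[0,0,0],[0,0,0]],"yaw":[0,0,0,0,0,0,0,0],"jaw":[0.5,0.5,0.5,0.5,0.5,0.5,0.5,0.5]}'
python3 -m pendant '{"dp":[[0,0,0],[0,0,0],[0,0,0],[0,0,0],[0,0,0],[0,0,0],[0,0,0],[0,0,0]],"yaw":[0,0,0,0,0,0,0,0],"jaw":[0.1,0.1,0.1,0.1,0.1,0.1,0.1,0.1]}' 25
```

```text
time: 4.4
ee_pos: [549.4, 35.0, 70.8]
ee_rot: [3.141, 0.001, 0.007]
contact_force: [0.9, 0.4, 0.5]
gripper_width: 42.7
grasp_force: 0.0
time: 5.2
ee_pos: [548.8, 34.9, 70.5]
ee_rot: [3.141, 0.001, 0.004]
contact_force: [-1.3, 0.5, 6.8]
gripper_width: 15.2
grasp_force: 25.6
```

```bash
python3 -m pendant '{"dp":[[-0.0022,-0.0049,0.001],[-0.0021,-0.0049,0.001],[-0.0014,-0.0052,0.0006],[-0.0011,-0.0052,0.0006],[-0.0006,-0.0053,0.0002],[-0.0003,-0.0053,0.0002],[0,0,0],[0,0,0]],"yaw":[0,0,0,0,0,0,0,0],"jaw":[0.1,0.1,0.1,0.1,0.1,0.1,0.1,0.1]}'
```

```text
time: 6.0
ee_pos: [537.4, 65.2, 65.1]
ee_rot: [3.14, 0.0, -0.011]
contact_force: [-7.8, -3.3, 7.6]
gripper_width: 15.2
grasp_force: 27.1
```

```bash
python3 -m pendant '{"dp":[[0,0,0],[0,0,0],[0,0,0],[0,0,0],[0,0,-0.02],[0,0,-0.04],[0,0,-0.045],[0,0,-0.045]],"yaw":[0,0,0,0,0,0,0,0],"jaw":[0.5,0.5,0.5,0.5,0.5,0.5,0.5,0.5]}'
python3 -m pendant '{"dp":[[0.02,0,-0.03],[0.01,0,-0.02],[0.01,0,0],[0,0,0],[0,0,0],[0,0,0],[0,0,0],[0,0,0]],"yaw":[0,0,0,0,0,0,0,0],"jaw":[0.5,0.5,0.5,0.5,0.5,0.5,0.5,0.5]}'
python3 - <<'E'
from h import *
a=cam('wrist','w3')
A=cv2.resize(a["image"][40:275,200:420],None,fx=2.4,fy=2.4,interpolation=cv2.INTER_CUBIC)
cv2.imwrite("pics/w3c.png",A[:,:,::-1])
E
```

```text
time: 6.8
ee_pos: [539.6, 65.9, 215.9]
ee_rot: [-3.141, -0.001, 0.001]
contact_force: [0.9, -0.6, -0.4]
gripper_width: 42.8
grasp_force: 0.0
time: 7.6
ee_pos: [579.4, 65.9, 263.9]
ee_rot: [-3.141, -0.001, 0.002]
contact_force: [-0.1, 0.1, 0.8]
gripper_width: 42.6
grasp_force: 0.0
```

View pics/w3c.png

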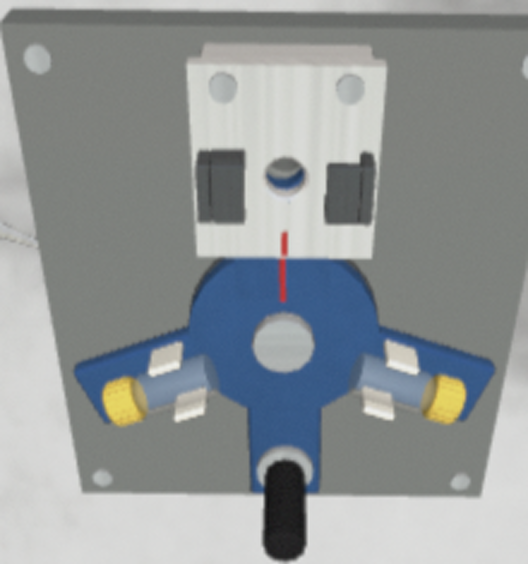

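The lines on rotor and bracket meet at (285,243) and (283,280) in the crop, so the rotor is in line. The hole is at (285,175) there. Next is the pin.

```bash
python3 -m pendant '{"dp":[[-0.0205,0.0411,0.0043],[-0.0205,0.0411,0.0043],[-0.0205,0.0411,0.0043],[-0.0205,0.0411,0.0043],[-0.0205,0.0411,0.0043],[-0.0205,0.0411,0.0043],[-0.0205,0.0411,0.0043],[-0.0205,0.0411,0.0043]],"yaw":[0,0,0,0,0,0,0,0],"jaw":[0.5,0.5,0.5,0.5,0.5,0.5,0.5,0.5]}'
python3 - <<'E'
from h import *
a=dict(np.load('pics/w3.npz'))
ez=np.array([-.4226,0,.9063])
print("hole", onplane(a,(318.75,112.9),ez,[659.8,65.6,109]).round(1))
cam('wrist','w4')
E
python3 -m pendant '{"dp":[[0,0,0],[0,0,0],[0,0,0],[0,0,0],[0,0,0],[0,0,0],[0,0,0],[0,0,0]],"yaw":[-8.5,-8.5,-8.5,-8.5,-8.5,-8.5,-8.5,-8.5],"jaw":[0.5,0.5,0.5,0.5,0.5,0.5,0.5,0.5]}'
python3 -m pendant '{"dp":[[0,0,0],[0,0,0],[0,0,0],[0,0,0],[0,0,0],[0,0,0],[0,0,0],[0,0,0]],"yaw":[-8.5,-8.5,-8.5,-8.5,-8.5,-8.5,-8.5,-8.5],"jaw":[0.5,0.5,0.5,0.5,0.5,0.5,0.5,0.5]}'
python3 -c "
from h import *
go([507,-300,230],51)"
```

```text
time: 8.45
ee_pos: [415.0, -264.5, 230.5]
ee_rot: [3.141, 0.001, 0.001]
contact_force: [0.7, -0.0, -0.5]
gripper_width: 42.8
grasp_force: 0.0
hole [660.   65.9 109.1]
time: 9.3
ee_pos: [416.1, -262.8, 230.4]
ee_rot: [2.599, 1.765, 0.0]
contact_force: [0.3, 0.3, 0.2]
gripper_width: 42.7
grasp_force: 0.0
time: 10.1
ee_pos: [416.1, -262.8, 230.4]
ee_rot: [1.167, 2.917, -0.0]
contact_force: [0.7, 1.0, 0.2]
gripper_width: 43.0
grasp_force: 0.0
dp [-0.0915  0.0357  0.0004] rows>= 1.9637703950236192
tool y az 46.38 yaw -4.62 or 175.38 q6 -1.5791810011492355
dp after yaw [-0.094   0.0282  0.0004]
```

View pics/w4.png

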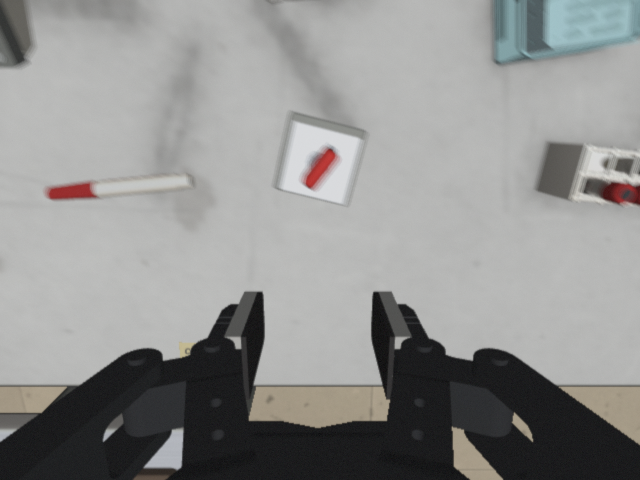

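The stand is centred near (321,158), with the red handle running from (309,185) to (332,152), an azimuth of about −36°.

```bash
python3 -m pendant '{"dp":[[0,0,0],[-0.031,0.0094,0],[-0.031,0.0094,0],[-0.031,0.0094,0],[0,0,0],[0,0,0],[0,0,0],[0,0,0]],"yaw":[-4.6,0,0,0,0,0,0,0],"jaw":[0.5,0.5,0.5,0.5,0.5,0.5,0.5,0.5]}'
python3 - <<'E'
from h import *
b=cam('wrist','w5');a=dict(np.load('pics/w4.npz'))
def red(d,box):
    hsv=cv2.cvtColor(d["image"],cv2.COLOR_RGB2HSV);h,s,v=cv2.split(hsv)
    m=(((h<8)|(h>172))&(s>130)&(v>60)).astype(np.uint8)
    x0,y0,x1,y1=box;k=np.zeros_like(m);k[y0:y1,x0:x1]=m[y0:y1,x0:x1]
    c=max(cv2.findContours(k,0,2)[0],key=cv2.contourArea);return c
ca=red(a,(270,110,370,210));cb=red(b,(200,20,450,300))
for c in(ca,cb):print(cv2.minAreaRect(c),cv2.boxPoints(cv2.minAreaRect(c)).round(1).tolist())
# centroid triangulation + stand via white
pa=cv2.minAreaRect(ca)[0];pb=cv2.minAreaRect(cb)[0];X=tri(a,pa,b,pb);print("handle",X.round(1),proj(a,X)-pa,proj(b,X)-pb)
for d,c in((a,ca),(b,cb)):
    B=cv2.boxPoints(cv2.minAreaRect(c));l=[np.linalg.norm(B[i]-B[i-1]) for i in range(4)];i=int(np.argmin(l));
    e1=(B[i]+B[i-1])/2;e2=(B[i-2]+B[i-3])/2
    w=[onplane(d,e,[0,0,1],[0,0,88])for e in(e1,e2)];print([q.round(1) for q in w],np.degrees(np.arctan2(*(w[0]-w[1])[1::-1])))
cv2.imwrite("pics/w5c.png",cv2.resize(b["image"][20:320,170:470],None,fx=2,fy=2)[:,:,::-1])
E
```

```text
time: 10.9
ee_pos: [505.2, -299.8, 230.5]
ee_rot: [1.059, 2.958, -0.0]
contact_force: [-0.2, -0.3, -0.5]
gripper_width: 42.7
grasp_force: 0.0
((319.4526672363281, 167.96620178222656), (11.159772872924805, 42.66288375854492), 35.53767776489258) [[302.5, 182.10000610351562], [327.29998779296875, 147.39999389648438], [336.3999938964844, 153.89999389648438], [311.6000061035156, 188.60000610351562]]
((314.5, 144.0), (44.0, 15.0), 90.0) [[307.0, 122.0], [322.0, 122.0], [322.0, 166.0], [307.0, 166.0]]
handle [ 457.9 -264.    89.6] [-1.54619274 -0.30652113] [-1.41165515  0.74368136]
[array([ 444.9, -256.1,   88. ]), array([ 469.8, -274. ,   88. ])] 144.25498102042977
[array([ 446.6, -253.4,   88. ]), array([ 470.1, -272.8,   88. ])] 140.53008862686664
```

View pics/w5c.png

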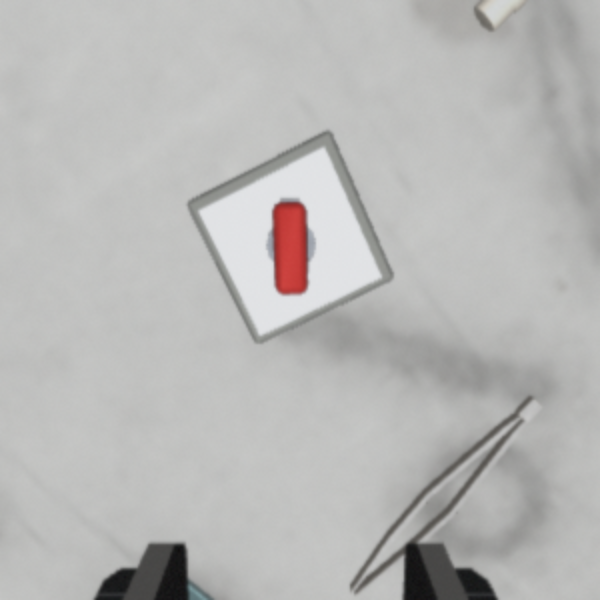

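The handle is upright in the wrist image, from (307,122) to (322,166), so the tool's x runs along it within a degree. The handle centre is (458,−263), top near z 90.

```bash
python3 -m pendant '{"dp":[[0.0119,-0.0002,0.0331],[0.0119,-0.0002,0.0331],[0.0119,-0.0002,0.0331],[0.0119,-0.0002,0.0331],[0.0119,-0.0002,0.0331],[0,0,0],[0,0,0],[0,0,0]],"yaw":[0,0,0,0,0,0,0,0],"jaw":[0.5,0.5,0.5,0.5,0.5,0.5,0.5,0.5]}'
python3 -m pendant '{"dp":[[0,0,0],[0,0,0],[0,0,0],[0,0,0],[0,0,0],[0,0,0],[0,0,0],[0,0,0]],"yaw":[0,0,0,0,0,0,0,0],"jaw":[0.05,0.05,0.05,0.05,0.05,0.05,0.05,0.05]}' 25
```

```text
time: 11.75
ee_pos: [461.0, -264.9, 67.6]
ee_rot: [1.057, 2.953, -0.003]
contact_force: [-0.1, -1.0, -0.4]
gripper_width: 42.7
grasp_force: 0.0
time: 12.55
ee_pos: [460.3, -264.2, 66.4]
ee_rot: [1.057, 2.955, -0.002]
contact_force: [0.5, -0.7, 6.3]
gripper_width: 11.8
grasp_force: 31.9
```

```bash
python3 -m pendant '{"dp":[[0,0,-0.007],[0,0,-0.007],[0,0,-0.007],[0,0,0],[0.005,0,0],[0.005,0,0],[0.005,0,0],[0,0,0]],"yaw":[0,0,0,0,0,0,0,0],"jaw":[0.05,0.05,0.05,0.05,0.05,0.05,0.05,0.05]}'
python3 -m pendant '{"dp":[[0.005,0,0],[0.005,0,0],[0.0045,0,0.001],[0,0,0],[0,0,0],[0,0,0],[0,0,0],[0,0,0]],"yaw":[0,0,0,0,0,0,0,0],"jaw":[0.05,0.05,0.05,0.05,0.05,0.05,0.05,0.05]}'
python3 -c "
from h import *
d=cam('scene','s2')
cv2.imwrite('pics/s2c.png',cv2.resize(d['image'][260:420,330:490],None,fx=3.75,fy=3.75,interpolation=cv2.INTER_CUBIC)[:,:,::-1])"
```

```text
time: 13.35
ee_pos: [448.9, -255.0, 87.0]
ee_rot: [1.057, 2.952, -0.004]
contact_force: [3.1, -3.2, 0.3]
gripper_width: 11.3
grasp_force: 31.1
time: 14.15
ee_pos: [437.4, -245.7, 85.6]
ee_rot: [1.057, 2.954, -0.003]
contact_force: [2.8, -3.0, -0.2]
gripper_width: 11.3
grasp_force: 30.9
```

View pics/s2c.png

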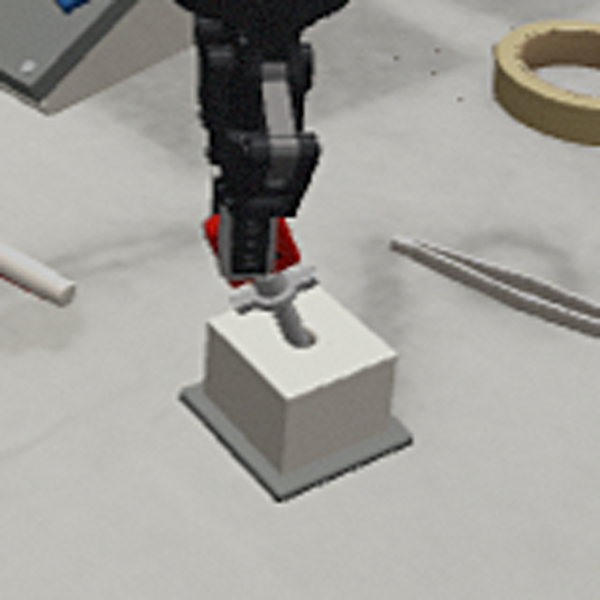

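The crop shows the pin pivoted in the grip with its tip still in the stand, leaning toward tool +x. Now I lift it, yaw, and carry it to the bracket.

```bash
python3 -m pendant '{"dp":[[0,0,-0.045],[0,0,-0.048],[0,0,-0.048],[0,0,0],[0,0,0],[0,0,0],[0,0,0],[0,0,0]],"yaw":[0,0,0,-7.9,-7.9,-7.9,-7.9,-7.9],"jaw":[0.05,0.05,0.05,0.05,0.05,0.05,0.05,0.05]}' 35
python3 -m pendant '{"dp":[[-0.0225,0.039,0.003],[-0.0225,0.039,0.003],[-0.0225,0.039,0.003],[-0.0225,0.039,0.003],[-0.0225,0.039,0.003],[-0.0225,0.039,0.003],[-0.0225,0.039,0.003],[-0.0225,0.039,0.003]],"yaw":[0,0,0,0,0,0,0,0],"jaw":[0.05,0.05,0.05,0.05,0.05,0.05,0.05,0.05]}'
python3 -c "
from h import *
go([620.2,65.9,181],90)"
```

```text
time: 15.0
ee_pos: [435.1, -243.1, 224.5]
ee_rot: [0.013, -3.137, -0.007]
contact_force: [0.9, 0.6, -0.9]
gripper_width: 10.9
grasp_force: 35.3
time: 15.8
ee_pos: [614.5, 70.1, 200.2]
ee_rot: [0.004, -3.136, -0.001]
contact_force: [0.1, -1.5, -0.5]
gripper_width: 11.0
grasp_force: 35.2
dp [-0.0058 -0.0042  0.0192] rows>= 0.4098298521764391
tool y az 90.14 yaw 0.14 or -179.86 q6 -1.6239518352846836
dp after yaw [-0.0058 -0.0042  0.0192]
```

```bash
python3 -m pendant '{"dp":[[-0.003,-0.0025,0.01],[-0.0027,-0.0017,0.0092],[0,0,0],[0,0,0],[0,0,0],[0,0,0],[0,0,0],[0,0,0]],"yaw":[0,0,0,0,0,0,0,0],"jaw":[0.05,0.05,0.05,0.05,0.05,0.05,0.05,0.05]}'
python3 -c "
from h import *
d=cam('scene','s3');w=cam('wrist','w6')
A=cv2.resize(d['image'][155:275,280:400],(480,480),interpolation=cv2.INTER_CUBIC)
for X in ([660,65.9,109],[620.2-.0,65.9,199.7],[634.6,65.9,163.4],[649,65.9,132.6]):
    print(proj(d,X).round(1),((proj(d,X)-[280,155])*4).round())
B=cv2.resize(w['image'][60:420,180:460],(373,480))
cv2.imwrite('pics/s3c.png',np.hstack([A,B[:,:319]])[:,:,::-1])
s=ctrl.get_state();print(s['ee_pos'].round(1))"
```

```text
time: 16.6
ee_pos: [621.5, 63.4, 183.1]
ee_rot: [-0.003, 3.141, -0.0]
contact_force: [-0.4, -0.3, -0.7]
gripper_width: 11.7
grasp_force: 35.3
[352.7 220. ] [291. 260.]
[340.1 186.2] [241. 125.]
[344.9 200.4] [259. 182.]
[349.4 211.7] [277. 227.]
[621.5  63.6 182.9]
```

View pics/s3c.png

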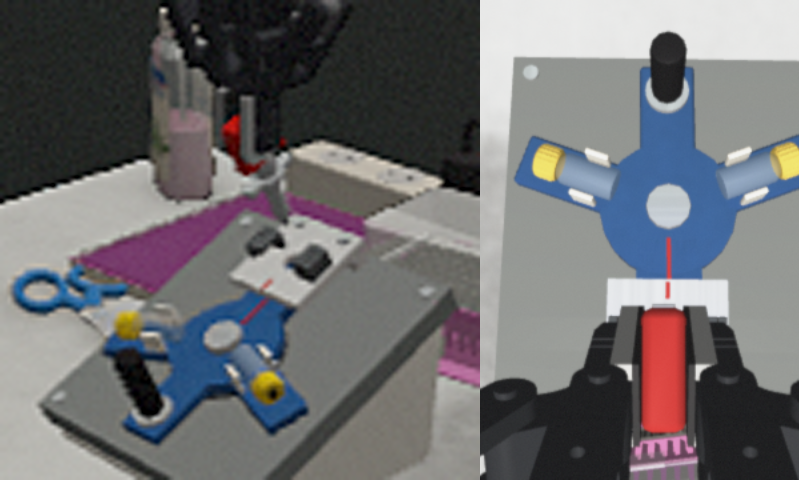

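The pin tip shows at (284,222) in the crop and the collar at (267,182), within 1–2 mm of my prediction. I correct about 2 mm sideways and go in along the slope's normal.

```bash
python3 -m pendant '{"dp":[[0.002,0.0023,0],[0,0,0],[-0.003,0,0.0063],[-0.003,0,0.0063],[-0.003,0,0.0063],[-0.003,0,0.0063],[0,0,0],[0,0,0]],"yaw":[0,0,0,0,0,0,0,0],"jaw":[0.05,0.05,0.05,0.05,0.05,0.05,0.05,0.05]}'
python3 -c "
from h import *
p=ctrl.get_state()['ee_pos'];k=(p[2]-126.6)/.9063;print('k',k,'x want',645.6-.4226*k,p)"
```

```text
time: 17.5
ee_pos: [631.3, 65.9, 156.9]
ee_rot: [0.003, -3.141, -0.0]
contact_force: [0.1, -0.8, -0.3]
gripper_width: 11.4
grasp_force: 35.3
k 33.412086443083325 x want 631.480052269153 [631.34650874  65.93531163 156.88137394]
```

```bash
python3 -m pendant '{"dp":[[-0.0017,0,0.0036],[-0.0017,0,0.0036],[-0.0017,0,0.0036],[-0.0017,0,0.0036],[0,0,0],[0,0,0],[0,0,0],[0,0,0]],"yaw":[0,0,0,0,0,0,0,0],"jaw":[0.05,0.05,0.05,0.05,0.05,0.05,0.05,0.05]}'
python3 -c "
from h import *
p=ctrl.get_state()['ee_pos'];k=(p[2]-126.6)/.9063;print('k',k,'x want',645.6-.4226*k,p)"
```

```text
time: 18.3
ee_pos: [637.0, 65.8, 141.5]
ee_rot: [0.003, -3.138, 0.001]
contact_force: [-4.0, -1.1, -5.6]
gripper_width: 11.3
grasp_force: 34.4
k 16.47238434818428 x want 638.6387703744573 [637.00733217  65.77017591 141.52892193]
```

```bash
python3 -m pendant '{"dp":[[-0.0014,0,0.0027],[-0.0013,0,0.0027],[-0.0013,0,0.0027],[-0.0013,0,0.0027],[0,0,0],[0,0,0],[0,0,0],[0,0,0]],"yaw":[0,0,0,0,0,0,0,0],"jaw":[0.05,0.05,0.05,0.05,0.05,0.05,0.05,0.05]}'
python3 -c "
from h import *
p=ctrl.get_state()['ee_pos'];k=(p[2]-126.6)/.9063;print('k',k,'x want',645.6-.4226*k,p)"
```

```text
time: 19.1
ee_pos: [641.6, 65.7, 131.7]
ee_rot: [0.004, -3.136, 0.001]
contact_force: [-8.1, -2.5, -2.3]
gripper_width: 11.3
grasp_force: 35.1
k 5.6270788814486785 x want 643.2219964646998 [641.63245983  65.72714824 131.69982159]
```

```bash
python3 -m pendant '{"dp":[[-0.0008,0,0.002],[-0.0007,0,0.002],[-0.0007,0,0.002],[0,0,0],[0,0,0],[0,0,0],[0,0,0],[0,0,0]],"yaw":[0,0,0,0,0,0,0,0],"jaw":[0.05,0.05,0.05,0.05,0.05,0.05,0.05,0.05]}'
python3 -c "
from h import *
p=ctrl.get_state()['ee_pos'];k=(p[2]-126.6)/.9063;print('k',k,p)
d=cam('scene','s4');w=cam('wrist','w7')
A=cv2.resize(d['image'][155:275,280:400],(480,480),interpolation=cv2.INTER_CUBIC)
B=cv2.resize(w['image'][60:420,180:460],(373,480))
cv2.imwrite('pics/s4c.png',np.hstack([A,B[:,:319]])[:,:,::-1])"
```

```text
time: 19.9
ee_pos: [643.2, 65.7, 128.1]
ee_rot: [0.004, -3.133, 0.002]
contact_force: [-15.2, -3.7, 7.2]
gripper_width: 11.5
grasp_force: 36.4
k 1.6611260898907338 [643.21652732  65.73515741 128.10547858]
```

View pics/s4c.png

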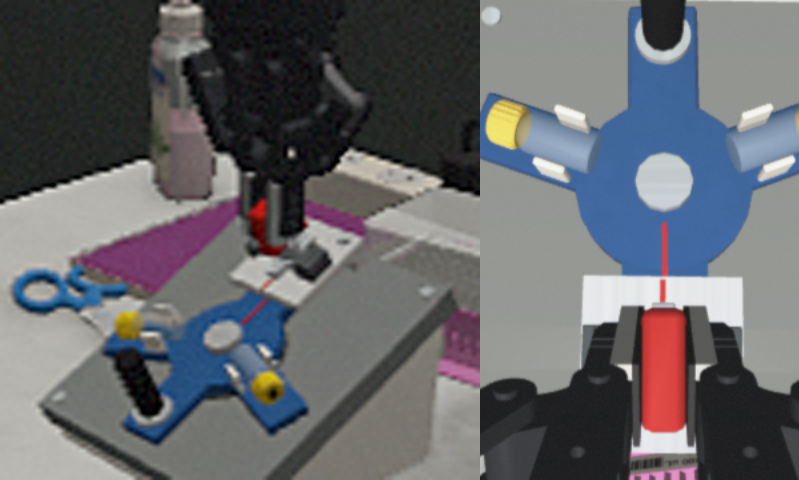

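Pin is in with the collar almost on the bracket, and the lines still agree. A last gentle press, then release.

```bash
python3 -m pendant '{"dp":[[0.001,0,0.001],[0,0,0.001],[0,0,0.001],[0,0,0],[0,0,0],[0,0,0],[0,0,0],[0,0,0]],"yaw":[0,0,0,0,0,0,0,0],"jaw":[0.05,0.05,0.05,0.05,0.05,0.05,0.05,0.05]}'
python3 -c "
from h import *
s=ctrl.get_state();print(s['ee_pos'].round(2),s['contact_force'],s['moment'],toolR().round(3).tolist())"
```

```text
time: 20.8
ee_pos: [643.1, 65.8, 127.9]
ee_rot: [0.005, -3.136, 0.002]
contact_force: [-18.7, -2.8, 14.8]
gripper_width: 11.3
grasp_force: 37.6
[643.14  65.77 127.94] [-18.70456527  -2.75406311  14.81401133] [-0.50867553  3.05204736 -0.02865071] [[-1.0, -0.003, -0.006], [-0.003, 1.0, -0.001], [0.006, -0.001, -1.0]]
```

```bash
python3 -m pendant '{"dp":[[0.0015,0,0],[0.0015,0,0],[0,0,0],[0,0,0],[0,0,0.001],[0,0,0.001],[0,0,0],[0,0,0]],"yaw":[0,0,0,0,0,0,0,0],"jaw":[0.05,0.05,0.05,0.05,0.05,0.05,0.05,0.05]}'
python3 -c "
from h import *
s=ctrl.get_state();print(s['ee_pos'].round(2),s['contact_force'],s['moment'],toolR().round(3).tolist())"
```

```text
time: 21.6
ee_pos: [643.0, 65.7, 127.7]
ee_rot: [-0.004, 3.139, -0.002]
contact_force: [-13.5, -2.6, 16.4]
gripper_width: 11.5
grasp_force: 37.8
[642.96  65.74 127.69] [-13.53207464  -2.58757514  16.39302573] [-0.50404571  2.2341555  -0.05068074] [[-1.0, -0.003, 0.002], [-0.003, 1.0, -0.001], [-0.002, -0.001, -1.0]]
```

```bash
python3 -m pendant '{"dp":[[0,0,0],[0,0,0],[0,0,0],[0,0,-0.01],[0,0,-0.02],[0,0,-0.02],[0.007,0,0],[0.006,0,0]],"yaw":[0,0,0,0,0,0,0,0],"jaw":[0.3,0.3,0.3,0.3,0.3,0.3,0.1,0]}'
python3 -m pendant '{"dp":[[0,0,0],[0,0,0],[0,0,0],[0,0,0.01],[0,0,0.003],[0,0,0.003],[0,0,0],[0,0,0]],"yaw":[0,0,0,0,0,0,0,0],"jaw":[0,0,0,0,0,0,0,0]}'
```

```text
time: 22.4
ee_pos: [628.6, 66.0, 171.6]
ee_rot: [-0.003, 3.14, 0.0]
contact_force: [0.2, 0.2, -1.3]
gripper_width: 0.4
grasp_force: 0.0
time: 23.2
ee_pos: [628.8, 65.9, 155.1]
ee_rot: [0.003, -3.142, -0.0]
contact_force: [-0.8, 0.3, -0.0]
gripper_width: 0.2
grasp_force: 0.0
```

```bash
python3 -m pendant '{"dp":[[0,0,0.002],[0,0,0.002],[0,0,0.002],[0,0,0.001],[0,0,0],[0,0,0],[0,0,0],[0,0,0]],"yaw":[0,0,0,0,0,0,0,0],"jaw":[0,0,0,0,0,0,0,0]}'
```

```text
time: 24.0
ee_pos: [629.0, 66.0, 149.6]
ee_rot: [-0.004, 3.141, -0.0]
contact_force: [-3.3, -0.1, 5.4]
gripper_width: -0.3
grasp_force: 3.0
```

The press met the handle at z ≈ 149.6 with 5 N, which agrees with a seated collar. Now I straddle the handle with loose jaws for the twist.

```bash
python3 -m pendant '{"dp":[[0,0,-0.015],[-0.008,0,-0.005],[-0.008,0,0],[0,0,0],[0,0,0],[0,0,0.01],[0,0,0.014],[0,0,0.011]],"yaw":[0,0,0,0,0,0,0,0],"jaw":[0,0.1,0.3,0.3,0.3,0.3,0.3,0.3]}'
python3 -m pendant '{"dp":[[0,0,0],[0,0,0],[0,0,0],[0,0,0],[0,0,0],[0,0,0],[0,0,0],[0,0,0]],"yaw":[8,8,8,8,0,0,0,0],"jaw":[0.3,0.3,0.3,0.3,0.3,0.3,0.3,0.3]}'
python3 - <<'E'
from h import *
d=cam('wrist','w8');go([644.8,65.9,132.7])
hsv=cv2.cvtColor(d["image"],cv2.COLOR_RGB2HSV);h,s,v=cv2.split(hsv)
m=(((h<8)|(h>172))&(s>130)&(v>60)).astype(np.uint8)
for c in sorted(cv2.findContours(m,0,2)[0],key=cv2.contourArea)[-2:]:print(cv2.minAreaRect(c))
E
```

```text
time: 24.8
ee_pos: [643.6, 66.0, 130.7]
ee_rot: [0.003, -3.139, -0.0]
contact_force: [-0.1, -0.5, -1.0]
gripper_width: 25.8
grasp_force: 0.0
time: 25.6
ee_pos: [644.6, 66.0, 133.0]
ee_rot: [-0.861, -3.021, 0.0]
contact_force: [0.1, 0.1, -0.4]
gripper_width: 25.4
grasp_force: 0.0
dp [-0.0001 -0.      0.0004] rows>= 0.008897260213198864
((14.499998092651367, 21.499996185302734), (28.999996185302734, 42.99999237060547), 0.0)
((314.33624267578125, 314.2845153808594), (94.54063415527344, 44.7755012512207), 66.80140686035156)
```

```bash
python3 -m pendant '{"dp":[[0,0,0],[0,0,0],[0,0,0],[0,0,0],[0,0,0],[0,0,0],[0,0,0],[0,0,0]],"yaw":[5,5,5,5,5,5,0,0],"jaw":[0.3,0.3,0.3,0.3,0.3,0.3,0.3,0.3]}'
cat > red.py <<'E'
from h import *
d=cam('wrist')
hsv=cv2.cvtColor(d["image"],cv2.COLOR_RGB2HSV);h,s,v=cv2.split(hsv)
m=(((h<8)|(h>172))&(s>130)&(v>60)).astype(np.uint8);m[:, :180]=0;m[:,460:]=0;m[:180]=0
c=max(cv2.findContours(m,0,2)[0],key=cv2.contourArea);r=cv2.minAreaRect(c);print(r)
# long-side direction of the handle's top, cast on the plane of the handle's top
ez=np.array([-.4226,0,.9063]);ex=np.array([.9063,0,.4226]);T=np.array([660,65.9,109])+46*ez
B=cv2.boxPoints(r);l=[np.linalg.norm(B[i]-B[i-1]) for i in range(4)];i=int(np.argmin(l))
w=[onplane(d,e,ez,T)-T for e in((B[i]+B[i-1])/2,(B[i-2]+B[i-3])/2)]
u=w[0]-w[1];print("handle angle from bracket x",np.degrees(np.arctan2(u[1],u@ex)).round(1),"centre",((w[0]+w[1])/2).round(1),"len",np.linalg.norm(u).round(1))
s=ctrl.get_state();print(s["contact_force"].round(1),s["moment"].round(2),s["q"][5],s["ee_pos"].round(1))
E
python3 red.py
```

```text
time: 26.45
ee_pos: [644.8, 65.9, 133.3]
ee_rot: [1.612, 2.696, 0.0]
contact_force: [-0.5, -0.4, 0.2]
gripper_width: 25.7
grasp_force: 0.2
((318.1582946777344, 315.5981140136719), (92.95610046386719, 54.02851486206055), 71.25865936279297)
handle angle from bracket x 141.2 centre [1.4 7.  0.7] len 32.5
[ 0.  -0.3  0.8] [-0.02  0.05  0.  ] -0.5469856386273232 [644.7  66.  133.3]
```

```bash
python3 -m pendant '{"dp":[[0,0,0],[0,0,0],[0,0,0],[0,0,0],[0,0,0],[0,0,0],[0,0,0],[0,0,0]],"yaw":[6,6,6,6,6,0,0,0],"jaw":[0.3,0.3,0.3,0.3,0.3,0.3,0.3,0.3]}'
python3 red.py
```

```text
time: 27.3
ee_pos: [644.8, 65.9, 133.6]
ee_rot: [2.255, 2.187, -0.0]
contact_force: [-3.0, -0.2, 3.0]
gripper_width: 25.7
grasp_force: 2.3
((319.1999816894531, 314.5999755859375), (94.86832427978516, 61.34817886352539), 71.56505584716797)
handle angle from bracket x 107.8 centre [5.4 8.4 2.5] len 34.4
[-2.6 -0.9  2.9] [-0.03  0.46  0.05] -0.023116609672940946 [644.8  65.9 133.6]
```

```bash
python3 -m pendant '{"dp":[[0,0,0],[0,0,0],[0,0,0],[0,0,0],[0,0,0],[0,0,0],[0,0,0],[0,0,0]],"yaw":[4,4,4,4,0,0,0,0],"jaw":[0.3,0.3,0.3,0.3,0.3,0.3,0.3,0.3]}'
python3 red.py
```

```text
time: 28.15
ee_pos: [644.8, 66.0, 133.6]
ee_rot: [-2.539, -1.851, 0.0]
contact_force: [-4.4, -0.3, 6.0]
gripper_width: 26.0
grasp_force: 3.8
((318.1064453125, 312.6455383300781), (99.77078247070312, 63.373165130615234), 71.17529296875)
handle angle from bracket x -90.6 centre [7.5 8.7 3.5] len 37.8
[-4.2 -0.4  4.9] [0.03 0.61 0.13] 0.25661588327385326 [644.8  66.  133.6]
```

```bash
python3 -m pendant '{"dp":[[0,0,0],[0,0,0],[0,0,0],[0,0,0],[0,0,0],[0,0,0],[0,0,0],[0,0,0]],"yaw":[4,4,4,0,0,0,0,0],"jaw":[0.3,0.3,0.3,0.3,0.3,0.3,0.3,0.3]}'
python3 red.py
```

```text
time: 29.0
ee_pos: [644.7, 65.4, 134.6]
ee_rot: [2.717, 1.576, -0.002]
contact_force: [-7.3, -1.8, 8.7]
gripper_width: 25.4
grasp_force: 10.5
((317.74658203125, 308.8424377441406), (99.80927276611328, 64.38774108886719), 65.55604553222656)
handle angle from bracket x 81.3 centre [9.6 8.6 4.5] len 38.5
[-6.3 -1.9  9.1] [-0.15  0.95  0.27] 0.4654803679633757 [644.7  65.5 134.6]
```

```bash
python3 -m pendant '{"dp":[[0,0,0],[0,0,0],[0,0,0],[0,0,0],[0,0,-0.02],[0,0,-0.03],[0,0,-0.04],[0,0,-0.04]],"yaw":[-6,-6,-6,-6,0,0,0,0],"jaw":[0.3,0.35,0.4,0.45,0.5,0.5,0.5,0.5]}'
python3 -m pendant '{"dp":[[-0.03,0,-0.01],[-0.03,0,0],[0,0,0],[0,0,0],[0,0,0],[0,0,0],[0,0,0],[0,0,0]],"yaw":[0,0,0,0,0,0,0,0],"jaw":[0.5,0.5,0.5,0.5,0.5,0.5,0.5,0.5]}'
sed -i 's/m\[:180\]=0/m[:20]=0/;s/m\[:, :180\]=0;m\[:,460:\]=0;//' red.py; sed -i "s/d=cam('wrist')/d=cam('wrist','w9')/" red.py; python3 red.py
python3 - <<'E'
from h import *
d=dict(np.load('pics/w9.npz'));H=np.array([660,65.9,109]);ez=np.array([-.4226,0,.9063]);ex=np.array([.9063,0,.4226]);ey=np.array([0,1.,0])
for a in (60,70,80,90,100):
    u=ex*np.cos(np.radians(a))+ey*np.sin(np.radians(a));v=np.cross(ez,u)
    q=[proj(d,H+z*ez+i*16*u+j*6*v) for z in(14,46) for i in(-1,1) for j in(-1,1)]
    print(a,cv2.minAreaRect(np.float32(q)))
E
```

```text
time: 29.85
ee_pos: [644.9, 66.0, 262.9]
ee_rot: [-2.332, -2.105, -0.0]
contact_force: [0.4, 0.1, -0.4]
gripper_width: 42.8
grasp_force: 0.0
time: 30.65
ee_pos: [638.6, 6.9, 273.0]
ee_rot: [-2.331, -2.106, 0.0]
contact_force: [-0.5, -0.2, -1.1]
gripper_width: 42.9
grasp_force: 0.0
((311.3936462402344, 144.23486328125), (47.92610549926758, 44.81302261352539), 87.79740142822266)
handle angle from bracket x 85.8 centre [0.3 1.6 0.1] len 30.9
[-0.7 -0.2  0.2] [ 0.02 -0.01 -0.05] -0.046226322191664136 [638.6   6.8 273.1]
60 ((319.7602844238281, 145.46653747558594), (33.13751983642578, 57.97200012207031), 22.738025665283203)
70 ((319.8415832519531, 145.78994750976562), (34.34360122680664, 55.615631103515625), 13.36774730682373)
80 ((320.01531982421875, 146.0836181640625), (35.102684020996094, 52.74495315551758), 4.214649200439453)
90 ((320.82562255859375, 145.9081268310547), (50.06604766845703, 35.44390106201172), 83.80052947998047)
100 ((320.41607666015625, 144.21957397460938), (50.09772872924805, 35.357242584228516), 75.1631088256836)
```

```bash
python3 - <<'E'
from h import *
d=dict(np.load('pics/w9.npz'))
h,s,v=cv2.split(cv2.cvtColor(d["image"],cv2.COLOR_RGB2HSV))
m=(((h<8)|(h>172))&(s>130)&(v>60)).astype(np.uint8);m[:20]=0
c=max(cv2.findContours(m,0,2)[0],key=cv2.contourArea);print("raw",cv2.boundingRect(c))
x,y,w,hh=cv2.boundingRect(c);print(m[y:y+hh,x:x+w].sum(0))
o=cv2.morphologyEx(m,cv2.MORPH_OPEN,np.ones((9,9),np.uint8))
c=max(cv2.findContours(o,0,2)[0],key=cv2.contourArea);print("opened",cv2.minAreaRect(c))
# dark ears and grey lugs: show brightness along y through the hole at z=5 (lugs) and x=-10..10
H=np.array([660,65.9,109]);ez=np.array([-.4226,0,.9063]);ex=np.array([.9063,0,.4226])
for x in(-40,-32,-24): print("line px",x,proj(d,H+x*ex).round(1))
E
```

```text
raw (289, 120, 46, 49)
[ 2  2  2  2  2  2  2  2  2  2  2  2  2  4 23 40 45 46 48 48 48 48 48 48
 48 48 48 48 48 48 48 48 47 48 47 47 43 21 45 46 45 35 30 43 41 14]
opened ((317.5, 144.0), (48.0, 29.0), 90.0)
line px -40 [291.7 145.8]
line px -32 [300.5 145. ]
line px -24 [309.4 144.3]
```

```bash
python3 -c "
from rig import ctrl
print(ctrl.job_done())"
```

```text
the job is handed in; nothing more can be done
None
```

The job is handed in: the rotor is in line, and the pin is seated and twisted clockwise to about 86° (measured from the camera image) with its lugs under the ears; nothing else was touched, and no verdict came back.

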